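# Shim the rocking thickness gauge

## Task

The thickness gauge on the shoemaker's bench rocks on its short red foot. Push the orange wedge along the bench, thin edge first, under the red foot until the gauge stands level and rocks no more, then press down lightly with the fingertips on the blue pad at the opposite corner to check that it stays put, and let go. Only push and press: lift neither wedge nor gauge, keep the gauge in its place, and leave the other things alone.

Things in the scene. Friction and masses are not known exactly. Their poses are not given: they have to be found in the camera images.
- gauge: loose bench thickness gauge, 1.8 kg: green plate 170 x 170 x 14 mm (top at z 46 mm, underside z 32) on four round feet of 18 mm diameter, centres at x, y +-60 mm. Origin: middle of the plate at the level of the three black feet's ends; z up, x away from the robot at yaw 0. At the start it leans about 0.09 rad towards its short red foot (front left) about the other two corners; z vertical = level
- red_foot (a point): lowest point of the short red foot (below the red dot on the plate; round end of radius 9 mm), at gauge x -60, y +60, z +8 mm. At the start it rests on the bench with some 2 to 4 N. Raised 8 mm, the gauge is level on all four feet; raised more, the gauge rocks about the other diagonal and the load on this foot grows three- to fourfold
- blue_pad (a point): centre of the top of the blue disc (28 mm diameter, 3 mm high) at gauge x +54, y -54, z +49 mm, on the corner of the plate across the diagonal from the red foot. Free from above: the column and dial (193 mm high) stay at gauge y above 0
- column_top (a point): top of the gauge's steel column (18 mm diameter), at gauge x +10, y +64, z +198 mm. The dial head before it spans gauge x -27 to +23 mm, y above +2 mm, z 137 to 193 mm
- wedge: loose orange wedge, 70 g, thin edge towards the red foot: 80 mm long (x), 50 mm wide (y). Origin: centre of its underside. Thin edge at x +40 mm, 2 mm high; upright back face at x -40 mm, 18 mm high; even slope between. The gauge is level when the red foot's centre is over the wedge at its x = +11 mm; 5 mm of travel lifts the foot 1 mm. Friction holds it where it is left
- sanding_block: cork sanding block, 70 x 45 x 28 mm, lying flat in front of the gauge, to the right of the wedge (bystander)
- ink_bottle: amber jar with a black cap, 38 mm diameter, 62 mm high, upright to the left of the gauge (bystander)
- spray_can: yellow can, 54 mm diameter, 175 mm high, upright (bystander)
- mug: white mug, 80 mm diameter, 95 mm high (bystander)
- tape_roll: flat paper-coloured ring, 90 mm across, 25 mm high (bystander)
- screwdriver: red-handled screwdriver lying beyond the gauge; its origin is below its middle, handle towards its own -x (bystander)
- shoe_last: green and wooden shoe last, about 250 mm long and 103 mm high, sole down (bystander)
Not all that is in view belongs to the job. Several things look just like the wedge: the one meant starts nearest to the robot's base.

How it is judged:
On the way, in this order (a step that is already met when the one before it is completed fails the run):
1. the wedge under the red foot carries it and the gauge stands level, not held by the fingers (angle between gauge's own z axis and vertical below 0.016 rad and contact force between wedge and gauge above 0.2 N and horizontal distance between red_foot and wedge below 0.04 m and height (world z) of wedge below 0.006 m and angle between wedge's own z axis and vertical below 0.06 rad and contact force between the fingers and gauge below 0.2 N), for 0.3 s.
2. the fingertips press down on the blue pad and the gauge stays level (contact force between the fingers and gauge above 2 N and horizontal distance between the grasp point and blue_pad below 0.035 m and z of the grasp point in the frame of blue_pad above 0.005 m and angle between gauge's own z axis and vertical below 0.02 rad), for 0.2 s.
At the end, for the whole second after the job is handed in: The gauge stands within 0.016 rad (about 0.9 degrees) of level, at rest, with the wedge flat on the bench under its red foot (centre of the wedge within 40 mm of the foot) and carrying it with more than 0.2 N (angle between gauge's own z axis and vertical below 0.016 rad and contact force between wedge and gauge above 0.2 N and horizontal distance between red_foot and wedge below 0.04 m and height (world z) of wedge below 0.006 m and angle between wedge's own z axis and vertical below 0.06 rad and linear speed of each of gauge, wedge below 0.01 m/s); the robot touches nothing.
It fails at once if the wedge or the gauge is lifted off the bench (15 mm) (height (world z) of any of wedge, gauge above 0.015 m).
It fails at once if the gauge is tipped over (0.2 rad) or shoved more than 30 mm from its place (angle between gauge's own z axis and vertical above 0.2 rad or distance of gauge from where it was at the start of the episode above 0.03 m).
It fails at once if the gauge is pressed with more than 45 N (contact force between the fingers and gauge above 45 N).
It fails at once if a bystander is moved more than 30 mm (distance of any of sanding_block, ink_bottle, spray_can, mug, tape_roll, screwdriver, shoe_last from where it was at the start of the episode above 0.03 m).
It also fails if it takes over 51 s, if anything falls off the work surface, if the arm or the gripper's body presses on something with over 40 N, if the wrist force passes 120 N, or if a joint passes its speed limit or range.

## Robot

A 6-joint arm with a two-finger parallel gripper is mounted at the origin on the work surface. World frame = base frame: x ahead of the robot, y to its left, z up, the work surface at z = 0. Lengths are in m, angles in rad, forces in N, time in s.
With the tool pointing down it reaches from about 0.375 to 0.975 m from the base axis. Payload 3.8 kg.
Tool frame: the origin (TCP) lies midway between the tips of the shut fingers; the grasp point (between the pads) lies 19 mm behind it; z points along the fingers, y is the line along which they close (so a half turn about z gives the same grasp; the last joint's range is limited). The gripper opens to 85 mm and grips with 20 to 120 N. Pads are 22 mm wide; open, the fingers measure 114 mm over their backs; the gripper's body (76 mm by 85 mm) begins 54 mm behind the grasp point. The pads swing forward as they close: fully open they stand 13 mm farther back than shut.
Start: joints at [1.08, 0.264, 1.604, -0, 1.274, -0.037], TCP at [0.296, 0.607, 0.198] pointing down, gripper open.
Joint ranges: [-2.63, 2.63], [-0.94, 2.18], [0.31, 2.57], [-1.31, 4.45], [0, 2.66], [-2.55, 2.55]. Speed limits (rad/s): [2.57, 2.57, 3.14, 3.14, 3.14, 3.14].

## Interface

Orientations are given as a rotation vector (axis times angle).
In Python, from workcell import status, read_camera, workorder, masks_of gives the robot as it stands.
- The arm moves only by the tool drive_tool, never from a script. Its argument "rows" is a list of rows, each a list of 7 numbers: the turn, a rotation vector about the tool's x, y, z in degrees, then the shift along the tool's x, y, z in m, then the opening, from 0 (shut) to 1 (fully open). In form: [[ax, ay, az, tx, ty, tz, claw], ...]. A call has 1 to 8 rows; each row shifts and turns the commanded pose from where the row before left it, along the tool's axes as they then stand; what a row does not reach is not made up. A row lasts 1/12 s, in which the tool goes at most 41.7 mm and 7.16 degrees, less where a joint would pass 70% of its speed; a pose out of reach is approached as far as the arm can. A call is refused whole if a number of a shift passes 0.0417 or a number of a turn 7.16, either way. A call with a gripper value outside its range is refused whole. The fingers move at their own pace and stop on an object; "force" is the grip in N (left out, the last holds). Time passes only in rows, so rows that do not move let the fingers close. It gives the time, the measured TCP pose, the force, the opening and the grip force at its end, in the units of the state.
- status.read_state(): the state, without advancing time (a new reading comes with each control period).
- read_camera(name): name is "scene" or "top" or "wrist"; returns a dict with "color" (400x640x3 uint8, red, green, blue), "intrinsics" (3x3 intrinsics, pixels), "world_from_camera" (4x4, takes a point from camera to world coordinates); the wrist camera has in their place "mount" (4x4, takes a point from camera to tool coordinates, whose origin is the TCP and whose axes are the flange's). Camera axes: x right, y up, looking along -z (the intrinsics and any distortion apply to the point x, -y, -z); pixel columns grow to the right and rows downward; lengths in m; the calibration is good to about 2 mm. A picture is of the moment at which its call begins: read the wrist's pose just before it. There is no depth.
- workorder.finish_job(): hands the job in; it is judged then, once.
Trained networks look in a picture, given as the dict that the camera call returned (one of the last four; its "shot" number tells which), for a name from the list of things; names that differ only in an ending like _2 or _b are one class to them, and where a whole thing is asked for, a point or a joint stands for the part that bears it (a point fixed in the world has none). Each returns a list of dicts, best first, with "score" (0 to 1); they miss things now and then, are a little off and sometimes report something else, mostly with a low value. They report only what shows in the picture. A call takes as long as a camera call. They do not tell look-alikes from the thing itself.
- masks_of(picture, name): "mask" (400x640 bool, what is visible of it) and "bbox" ([left, top, right, bottom] in pixels, round what is visible of it).
The state is a dict: "time": time; "q": joint angles; "joint_vel": joint speeds; "joint_torque": joint torques, N m; "tool_pos": TCP position; "tcp_rot": TCP orientation; "wrist_force": force on the tool from outside, world axes, zero at the start; "torque": the same for the moment, N m; "width": opening from 0.0 (shut) to 1.0 (fully open); "grip_force": force on a finger pad.
Only numpy, scipy, OpenCV 4.12 (cv2) and the standard library are available. Lean on these libraries where they do the work, as an engineer would, in place of code of your own. Each camera call takes 0.05 s, during which the arm holds its last target. There are 200 camera calls.

## Working session

There is one attempt and no reset: what is moved stays moved. The work goes in short steps, Python scripts to look and compute and a tool call to move; the robot and the scene stay as the last step left them, time stands still between calls to the robot, and variables do not carry over. Pictures are saved under pics/ and viewed, at most 10 in all, crops included, and the job is handed in when it is done.

Besides the shell and the picture viewer there is one more tool, called in YAML: its name, and indented under it one key for each argument. drive_tool: Moves the arm, as the interface text tells. Its arguments: {"type":"object","properties":{"rows":{"type":"array"},"force":{"type":"number"}},"required":["rows"]}

```bash
ls; mkdir -p pics; cat > h.py <<'E'
import numpy as np,cv2
from workcell import status,read_camera,workorder,masks_of
from scipy.spatial.transform import Rotation as R
def ray(p,uv,W=None):
    K=np.array(p["intrinsics"]);W=np.array(p["world_from_camera"]) if W is None else W
    d=np.linalg.inv(K)@np.array([uv[0],uv[1],1.0]);d=np.array([d[0],-d[1],-d[2]])
    return W[:3,3],W[:3,:3]@d
def at_z(p,uv,z,W=None):
    o,d=ray(p,uv,W);return o+d*(z-o[2])/d[2]
def proj(p,X,W=None):
    K=np.array(p["intrinsics"]);W=np.array(p["world_from_camera"]) if W is None else W
    c=np.linalg.inv(W)@np.append(X,1);v=K@np.array([c[0],-c[1],-c[2]]);return v[:2]/v[2]
def save(p,n): cv2.imwrite("pics/"+n,cv2.cvtColor(p["color"],cv2.COLOR_RGB2BGR))
E
python3 - <<'E'
from h import *
s=status.read_state();print(s)
for c in("top","scene"):
    p=read_camera(c);save(p,c+"1.png");print(c,[k for k in p],np.round(p["world_from_camera"],3).tolist(),np.round(p["intrinsics"],1).tolist())
    for n in("wedge","gauge","red_foot","blue_pad","sanding_block","ink_bottle","spray_can","shoe_last"):
        for m in masks_of(p,n):
            ys,xs=np.nonzero(m["mask"]);print(n,round(m["score"],2),m["bbox"],at_z(p,(xs.mean(),ys.mean()),0.01).round(3))
E
```

```text
pics
{'time': 0.0, 'q': array([ 1.08009499e+00,  2.64770195e-01,  1.60536640e+00, -5.09562762e-06,
        1.27370045e+00, -3.68982365e-02]), 'joint_vel': array([-7.58724767e-04,  1.05938535e-03,  7.16230335e-04,  5.32452340e-05,
       -5.85124211e-04,  1.07996354e-03]), 'joint_torque': array([ 8.49512489e-04, -5.15140986e+01, -3.67308390e+01,  1.48509599e-05,
        1.32897100e-02,  1.63428848e-05]), 'tool_pos': array([0.29553476, 0.60597101, 0.19635473]), 'tcp_rot': array([-0.70659806, -3.06050074,  0.00340488]), 'wrist_force': array([ 0.28130763,  0.62178938, -0.51660533]), 'torque': array([-0.0030979 ,  0.02411089,  0.01942029]), 'grip_force': 0.0, 'width': 0.9988624654223737}
top ['color', 'intrinsics', 'world_from_camera', 'shot'] [[-0.016, 0.997, -0.072, 0.49], [-1.0, -0.016, 0.006, 0.008], [0.005, 0.072, 0.997, 1.725], [0.0, 0.0, 0.0, 1.0]] [[485.9, 0.0, 322.2], [0.0, 485.9, 204.2], [0.0, 0.0, 1.0]]
wedge 0.84 [274.6, 223.7, 295.7, 245.7] [0.515 0.132 0.01 ]
wedge 0.71 [242.0, 209.1, 261.6, 234.2] [0.56  0.249 0.01 ]
gauge 0.92 [282.1, 170.6, 341.8, 233.0] [0.625 0.035 0.01
[... 750 characters left out ...]
 0.0, 1.0]]
wedge 0.74 [391.8, 242.7, 417.6, 268.5] [0.567 0.259 0.01 ]
wedge 0.6 [235.9, 145.5, 258.4, 177.0] [ 0.391 -0.452  0.01 ]
wedge 0.58 [201.9, 161.8, 220.1, 208.7] [ 0.578 -0.486  0.01 ]
wedge 0.54 [365.0, 224.6, 384.6, 241.5] [0.518 0.145 0.01 ]
gauge 0.78 [293.8, 196.3, 366.2, 263.3] [0.588 0.026 0.01 ]
red_foot 0.92 [295.2, 195.9, 370.7, 261.0] [0.587 0.025 0.01 ]
blue_pad 0.67 [295.5, 202.4, 367.1, 264.0] [0.588 0.026 0.01 ]
blue_pad 0.3 [436.5, 219.3, 468.4, 243.0] [0.381 0.354 0.01 ]
ink_bottle 0.79 [349.7, 259.1, 361.3, 278.2] [0.694 0.161 0.01 ]
spray_can 0.67 [202.0, 159.1, 219.7, 210.1] [ 0.576 -0.487  0.01 ]
shoe_last 0.76 [409.0, 261.8, 495.9, 295.3] [0.609 0.418 0.01 ]
```

```bash
python3 - <<'E'
import cv2
a=cv2.imread("pics/top1.png")[160:280,230:350];cv2.imwrite("pics/topc.png",cv2.resize(a,(600,600),interpolation=cv2.INTER_CUBIC))
E
```

```text
(no output)
```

View pics/topc.png

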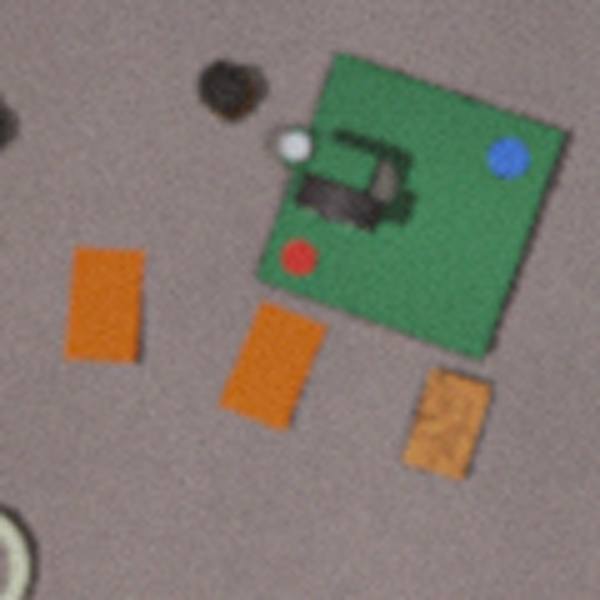

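View pics/top1.png

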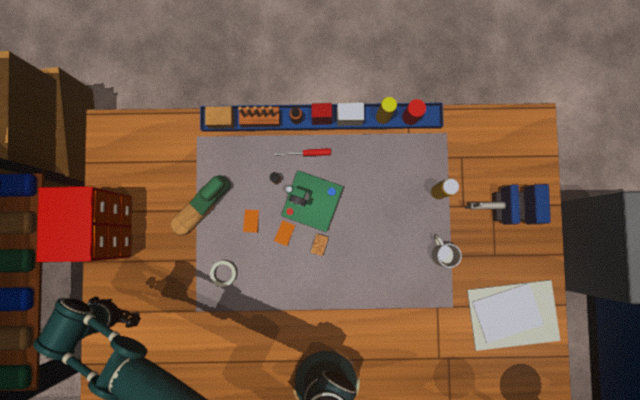

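```bash
python3 - <<'E'
from h import *
s=status.read_state();print(R.from_rotvec(s["tcp_rot"]).as_matrix().round(3))
p=read_camera("wrist");print(np.round(p["mount"],4),p["intrinsics"])
p=read_camera("top")
c=lambda u,v:(230+u/5,160+v/5)
# wedge top corners: back z 18, thin z 2
b=[at_z(p,c(*q),.018)[:2] for q in((221,405),(288,430))];t=[at_z(p,c(*q),.002)[:2] for q in((265,302),(326,325))]
print("wedge corners",np.round(b+t,3),"len",np.hypot(*(np.mean(t,0)-np.mean(b,0))),"c",np.mean(b+t,0),"yaw",np.degrees(np.arctan2(*(np.mean(t,0)-np.mean(b,0))[::-1])))
r=at_z(p,c(299,257),.041);bl=at_z(p,c(509,157),.056);print("red",r,"blue",bl,np.hypot(*(r-bl)[:2]),"expect .161")
d=(bl-r)[:2];print("gauge yaw",np.degrees(np.arctan2(d[1],d[0]))+45)
E
```

```text
[[-0.899  0.438  0.   ]
 [ 0.438  0.899  0.   ]
 [-0.     0.    -1.   ]]
[[ 2.000e-04  9.489e-01  3.154e-01  8.140e-02]
 [ 1.000e+00 -3.000e-04  2.000e-04 -1.000e-04]
 [ 3.000e-04  3.154e-01 -9.489e-01 -1.762e-01]
 [ 0.000e+00  0.000e+00  0.000e+00  1.000e+00]] [[353.87825751   0.         316.53081562]
 [  0.         353.87825751 197.13536676]
 [  0.           0.           1.        ]]
wedge corners [[0.487 0.168]
 [0.469 0.121]
 [0.559 0.138]
 [0.542 0.095]] len 0.07829045789320171 c [0.51420423 0.13038743] yaw -21.365371893867117
red [0.58845153 0.11080656 0.041     ] blue [ 0.65438912 -0.03579791  0.056     ] 0.1607502310862223 expect .161
gauge yaw -20.78344269663313
```

drive_tool:
  rows:
    - [0,0,0,-0.028,-0.021,-0.007,1]
    - [0,0,0,-0.028,-0.021,-0.007,1]
    - [0,0,0,-0.028,-0.021,-0.007,1]
    - [0,0,0,-0.028,-0.021,-0.007,1]
    - [0,0,0,-0.028,-0.021,-0.007,1]
    - [0,0,0,-0.028,-0.021,-0.007,1]
    - [0,0,0,-0.028,-0.021,-0.007,1]
    - [0,0,0,-0.028,-0.021,-0.007,1]

```text
time: 1.67
tool_pos: [0.4241, 0.356, 0.2542]
tcp_rot: [0.706, 3.061, 0.001]
wrist_force: [0.7, -0.1, -0.7]
width: 0.995
grip_force: 0.0
```

drive_tool:
  rows:
    - [0,0,0,-0.028,-0.021,-0.007,1]
    - [0,0,0,-0.028,-0.021,-0.007,1]
    - [0,0,0,-0.028,-0.021,-0.007,1]
    - [0,0,0,-0.028,-0.021,-0.007,1]
    - [0,0,0,-0.028,-0.021,-0.007,1]
    - [0,0,-2.5,-0.028,-0.021,-0.007,1]
    - [0,0,-2.5,-0.028,-0.021,-0.007,1]
    - [0,0,0,0,0,0,1]

```text
time: 2.33
tool_pos: [0.5399, 0.135, 0.3045]
tcp_rot: [0.577, 3.083, -0.003]
wrist_force: [0.5, 1.0, 0.1]
width: 0.999
grip_force: 0.0
```

```bash
cat >> h.py <<'E'
def wrist():
    s=status.read_state();p=read_camera("wrist");T=np.eye(4);T[:3,:3]=R.from_rotvec(s["tcp_rot"]).as_matrix();T[:3,3]=s["tool_pos"]
    p["world_from_camera"]=T@np.array(p["mount"]);return s,p
E
python3 - <<'E'
from h import *
s,p=wrist();save(p,"w1.png");print(s["time"],s["tool_pos"],R.from_rotvec(s["tcp_rot"]).as_matrix().round(3))
E
```

```text
2.3333 [0.53992022 0.13503843 0.30451074] [[-0.932  0.362  0.004]
 [ 0.362  0.932 -0.003]
 [-0.005 -0.001 -1.   ]]
```

View pics/w1.png

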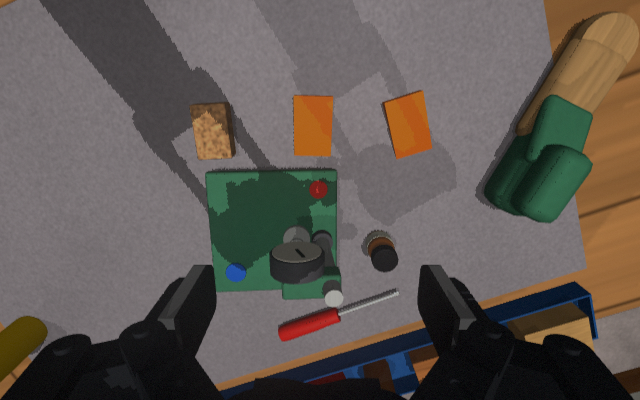

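```bash
cat > m.py <<'E'
from h import *
def quad(mask):
    c=max(cv2.findContours(mask.astype(np.uint8),cv2.RETR_EXTERNAL,cv2.CHAIN_APPROX_NONE)[0],key=cv2.contourArea)
    return cv2.boxPoints(cv2.minAreaRect(c))
def meas(p,W=None,reg=(285,85,345,166)):
    hsv=cv2.cvtColor(p["color"],cv2.COLOR_RGB2HSV)
    o=cv2.inRange(hsv,(5,150,60),(20,255,255))>0;z=np.zeros_like(o);z[reg[1]:reg[3],reg[0]:reg[2]]=1;o&=z
    q=quad(o);q=q[np.argsort(q[:,1])];b=[at_z(p,u,.018)[:2] for u in q[:2]];t=[at_z(p,u,.002)[:2] for u in q[2:]]
    v=np.mean(t,0)-np.mean(b,0);ce=np.mean(b+t,0);yaw=np.arctan2(v[1],v[0])
    print("quad",q.round(1).tolist(),"len",np.hypot(*v).round(4),"w",np.hypot(*(b[0]-b[1])).round(4),np.hypot(*(t[0]-t[1])).round(4),"c",ce.round(4),"yaw",np.degrees(yaw).round(2))
    return ce,yaw
E
python3 - <<'E'
from m import *
s,p=wrist();ce,yaw=meas(p)
hsv=cv2.cvtColor(p["color"],cv2.COLOR_RGB2HSV)
def blob(lo,hi,box):
    m=cv2.inRange(hsv,lo,hi);ys,xs=np.nonzero(m[box[1]:box[3],box[0]:box[2]]);return xs.mean()+box[0],ys.mean()+box[1],len(xs)
rr=blob((0,150,60),(4,255,255),(300,175,336,205));bb=blob((100,150,60),(130,255,255),(220,255,252,288));print(rr,bb)
r=at_z(p,rr[:2],.041);b=at_z(p,bb[:2],.056);print(r,b,np.hypot(*(r-b)[:2]))
d=(b-r)[:2];print("gyaw",np.degrees(np.arctan2(d[1],d[0]))+45)
foot=r[:2]+d/np.hypot(*d)*.0034
u=np.array([np.cos(yaw),np.sin(yaw)]);n=np.array([-u[1],u[0]]);print("foot",foot,"along,lat",(foot-ce)@u,(foot-ce)@n, "back",ce-.04*u)
E
```

```text
quad [[292.0, 98.0], [330.0, 98.0], [330.0, 158.0], [292.0, 158.0]] len 0.0802 w 0.0478 0.0522 c [0.5184 0.1374] yaw -21.71
(np.float64(316.43824701195217), np.float64(191.49402390438246), 251) (np.float64(233.95723684210526), np.float64(274.7598684210526), 304)
[0.59184075 0.11655356 0.041     ] [ 0.65756286 -0.02963743  0.056     ] 0.16028475530190825
gyaw -20.793065606077548
foot [0.59323487 0.11345252] along,lat 0.07835823398223668 0.005376995862539082 back [0.48128298 0.15223858]
```

drive_tool:
  rows:
    - [0,0,0,0.03,-0.003,0.01,0.2]
    - [0,0,0,0.03,-0.003,0.03,0.2]
    - [0,0,0,0.033,-0.004,0.035,0.2]
    - [0,0,0,0,0,0.035,0.2]
    - [0,0,0,0,0,0.035,0.2]
    - [0,0,0,0,0,0.035,0.2]
    - [0,0,0,0,0,0.02,0.2]
    - [0,0,0,0,0,0,0.2]

```text
time: 3.1
tool_pos: [0.4454, 0.1626, 0.1024]
tcp_rot: [-0.568, -3.08, 0.007]
wrist_force: [-0.3, -0.1, 0.2]
width: 0.198
grip_force: 0.0
```

drive_tool:
  rows:
    - [0,0,0,0,0,0,0.2]
    - [0,0,0,0,0,0,0.2]

```text
time: 3.27
tool_pos: [0.4521, 0.1639, 0.1096]
tcp_rot: [0.571, 3.088, 0.002]
wrist_force: [-0.7, -0.3, 1.6]
width: 0.199
grip_force: 0.0
```

```bash
python3 - <<'E'
from h import *
s,p=wrist();save(p,"w2.png");print(s["time"],s["tool_pos"],R.from_rotvec(s["tcp_rot"]).as_matrix().round(3),s["width"],s["wrist_force"])
E
```

```text
3.2667 [0.45207039 0.16393723 0.10957548] [[-0.934  0.358  0.002]
 [ 0.358  0.934  0.001]
 [-0.002  0.001 -1.   ]] 0.199068588573986 [-0.69473706 -0.3178261   1.59512932]
```

View pics/w2.png

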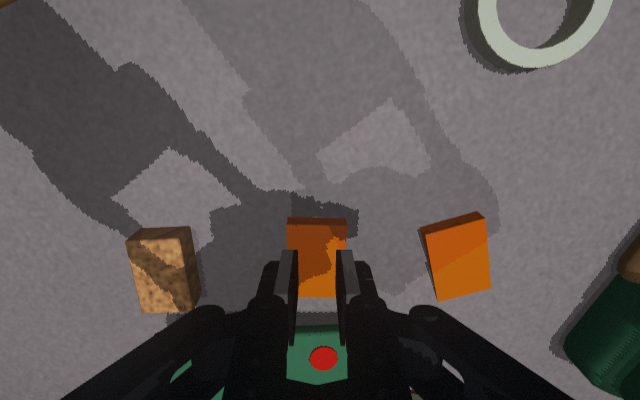

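```bash
python3 - <<'E'
from h import *
s,p=wrist();T=R.from_rotvec(s["tcp_rot"]).as_matrix();print(s["tool_pos"])
hsv=cv2.cvtColor(p["color"],cv2.COLOR_RGB2HSV);o=cv2.inRange(hsv,(3,130,30),(20,255,255))
for c in range(292,346,6): print(c,np.nonzero(o[200:300,c])[0][:1]+200,o[225,:].nonzero()[0][[0]] , end=';')
for r in(228,236,244):
    x=np.nonzero(o[r,270:370])[0]+270;print("row",r,x.min(),x.max())
for uv in((288,218),(347,219)):
    X=at_z(p,uv,.018);print(X,"tool",(T.T@(X-s["tool_pos"])).round(4))
for uv in((288,218),(347,219)):
    X=at_z(p,uv,.0);print("base",X,"tool",(T.T@(X-s["tool_pos"])).round(4))
X=at_z(p,(323,358),.041);print("dot",X,(T.T@(X-s["tool_pos"])).round(4))
E
```

```text
[0.45281369 0.16396029 0.11026355]
292 [216] [286];298 [216] [286];304 [216] [286];310 [217] [286];316 [217] [286];322 [217] [286];328 [217] [286];334 [217] [286];340 [217] [286];row 228 286 346
row 236 286 345
row 244 286 344
[0.46884766 0.13302681 0.018     ] tool [-0.0258 -0.0234  0.0923]
[0.48692219 0.1776569  0.018     ] tool [-0.0267  0.0248  0.0924]
base [4.75066091e-01 1.29014114e-01 5.55111512e-17] tool [-0.033  -0.0249  0.1103]
base [0.49435366 0.17663946 0.        ] tool [-0.0339  0.0264  0.1104]
dot [0.59185657 0.11675718 0.041     ] [-0.1465  0.0055  0.0697]
```

drive_tool:
  rows:
    - [0,0,0,0,0.001,0.03,0.2]
    - [0,0,0,0,0,0.03,0.2]
    - [0,0,0,0,0,0.025,0.2]
    - [0,0,0,0,0,0.01,0.2]
    - [0,0,0,0,0,0,0.2]
    - [0,0,0,0,0,0,0.2]
    - [0,0,0,0,0,0,0.2]

```text
time: 3.95
tool_pos: [0.4537, 0.1645, 0.0152]
tcp_rot: [0.572, 3.086, 0.003]
wrist_force: [0.5, 0.1, -0.1]
width: 0.201
grip_force: 0.0
```

drive_tool:
  rows:
    - [0,0,0,0,0,0.004,0.2]
    - [0,0,0,0,0,0.004,0.2]
    - [0,0,0,-0.008,0,0,0.2]
    - [0,0,0,-0.008,0,0,0.2]
    - [0,0,0,0,0,0,0.2]
    - [0,0,0,0,0,0,0.2]
    - [0,0,0,0,0,0,0.2]

```text
time: 4.53
tool_pos: [0.4668, 0.1579, 0.0051]
tcp_rot: [-0.573, -3.089, 0.0]
wrist_force: [-0.6, -0.3, -0.2]
width: 0.197
grip_force: 0.0
```

drive_tool:
  rows:
    - [0,0,0,-0.006,0,0,0.2]
    - [0,0,0,-0.006,0,0,0.2]
    - [0,0,0,-0.006,0,0,0.2]
    - [0,0,0,0,0,0,0.2]
    - [0,0,0,0,0,0,0.2]

```text
time: 4.95
tool_pos: [0.4839, 0.1515, 0.0051]
tcp_rot: [0.573, 3.089, 0.0]
wrist_force: [-0.7, -0.7, 0.0]
width: 0.201
grip_force: 0.0
```

```bash
python3 - <<'E'
from h import *
s,p=wrist();save(p,"w3.png");print(s["time"],s["tool_pos"],s["width"],s["wrist_force"])
E
```

```text
4.95 [0.4839148  0.15149566 0.00514794] 0.20082691721396692 [-0.70714183 -0.69245986  0.03975024]
```

View pics/w3.png

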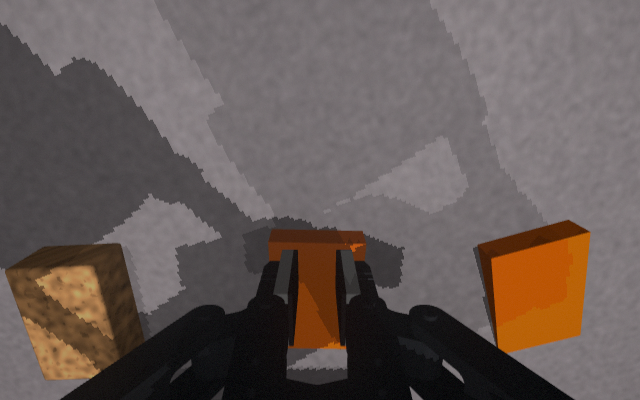

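```bash
python3 - <<'E'
from h import *
s,p=wrist();T=R.from_rotvec(s["tcp_rot"]).as_matrix()
for uv,z in(((317,231),0),((317,243),.018),((268,231),0),((365,231),0),((317,347),.002)):
    X=at_z(p,uv,z);print(uv,X.round(4),"tool",(T.T@(X-s["tool_pos"])).round(4))
for t in((0,.016,0),(0,.016,-.005),(0,.016,-.01),(.011,.016,-.005),(-.011,.016,-.005),(.005,.016,-.005)): print(t,proj(p,s["tool_pos"]+T@np.array(t)).round(1))
cv2.imwrite("pics/w3c.png",cv2.resize(cv2.cvtColor(p["color"][215:365,240:400],cv2.COLOR_RGB2BGR),(640,600),interpolation=cv2.INTER_CUBIC))
E
```

```text
(317, 231) [0.4823 0.1521 0.    ] tool [0.0013 0.0002 0.005 ]
(317, 243) [0.4811 0.1526 0.018 ] tool [ 0.0026  0.0002 -0.013 ]
(268, 231) [0.4725 0.1266 0.    ] tool [ 0.0013 -0.0271  0.005 ]
(365, 231) [0.4919 0.1771 0.    ] tool [0.0013 0.0269 0.005 ]
(317, 347) [0.5547 0.1244 0.002 ] tool [-0.0762  0.0002  0.003 ]
(0, 0.016, 0) [346.  236.9]
(0, 0.016, -0.005) [346.8 240.9]
(0, 0.016, -0.01) [347.6 245. ]
(0.011, 0.016, -0.005) [347.4 221.7]
(-0.011, 0.016, -0.005) [346.2 259.4]
(0.005, 0.016, -0.005) [347.  232.2]
```

View pics/w3c.png

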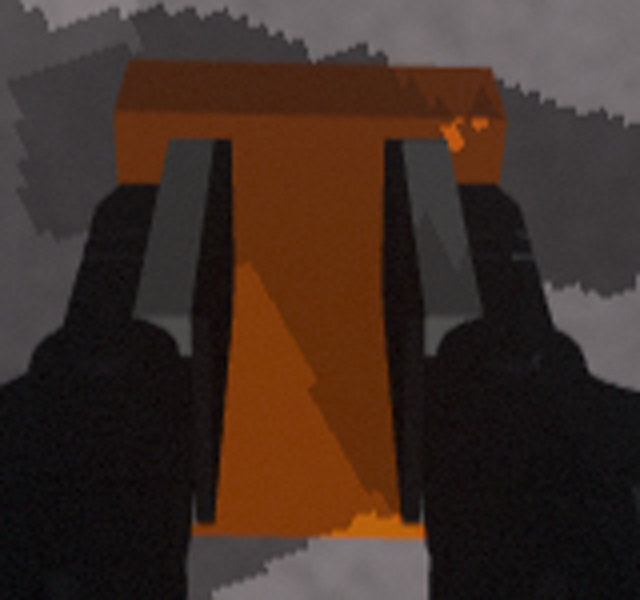

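The picture shows the wedge unmoved (back face at rows 231–243), with the fingertips (row 250) in front of its top surface. So the tips are higher than the reported TCP suggests. I'll back off and feel for the bench gently.

drive_tool:
  rows:
    - [0,0,0,0.012,0,0,0.2]
    - [0,0,0,0.012,0,0,0.2]
    - [0,0,0,0.004,0,0,0.2]
    - [0,0,0,0,0,0,0.2]
    - [0,0,0,0,0,0.003,0.2]
    - [0,0,0,0,0,0.003,0.2]
    - [0,0,0,0,0,0,0.2]
    - [0,0,0,0,0,0,0.2]

```text
time: 5.72
tool_pos: [0.4572, 0.1616, -0.0012]
tcp_rot: [-0.573, -3.089, 0.0]
wrist_force: [-0.5, -0.4, 0.4]
width: 0.202
grip_force: 0.0
```

drive_tool:
  rows:
    - [0,0,0,0,0,0.003,0.2]
    - [0,0,0,0,0,0.002,0.2]
    - [0,0,0,0,0,0,0.2]
    - [0,0,0,0,0,0,0.2]

```text
time: 6.05
tool_pos: [0.457, 0.1615, -0.0062]
tcp_rot: [-0.573, -3.088, 0.0]
wrist_force: [-0.5, 0.9, -0.1]
width: 0.201
grip_force: 0.0
```

drive_tool:
  rows:
    - [0,0,0,0,0,0.003,0.2]
    - [0,0,0,0,0,0.003,0.2]
    - [0,0,0,0,0,0.003,0.2]
    - [0,0,0,0,0,0,0.2]
    - [0,0,0,0,0,0,0.2]

```text
time: 6.47
tool_pos: [0.4568, 0.1616, -0.0153]
tcp_rot: [-0.572, -3.088, 0.001]
wrist_force: [0.3, -0.4, -0.8]
width: 0.194
grip_force: 0.0
```

drive_tool:
  rows:
    - [0,0,0,0,0,0.002,0.2]
    - [0,0,0,0,0,0.002,0.2]
    - [0,0,0,0,0,0.001,0.2]
    - [0,0,0,0,0,0,0.2]
    - [0,0,0,0,0,0,0.2]

```text
time: 6.88
tool_pos: [0.4571, 0.1617, -0.02]
tcp_rot: [-0.572, -3.089, 0.0]
wrist_force: [-0.2, -1.1, 0.6]
width: 0.203
grip_force: 0.0
```

```bash
python3 - <<'E'
from h import *
s,p=wrist();save(p,"w4.png");print(s["time"],s["tool_pos"],s["width"],s["wrist_force"])
cv2.imwrite("pics/w4c.png",cv2.resize(cv2.cvtColor(p["color"][190:390,210:430],cv2.COLOR_RGB2BGR),(660,600),interpolation=cv2.INTER_CUBIC))
E
```

```text
6.8833 [ 0.45711545  0.16165065 -0.02001486] 0.20298325436455686 [-0.19901182 -1.07528089  0.58478773]
```

View pics/w4c.png

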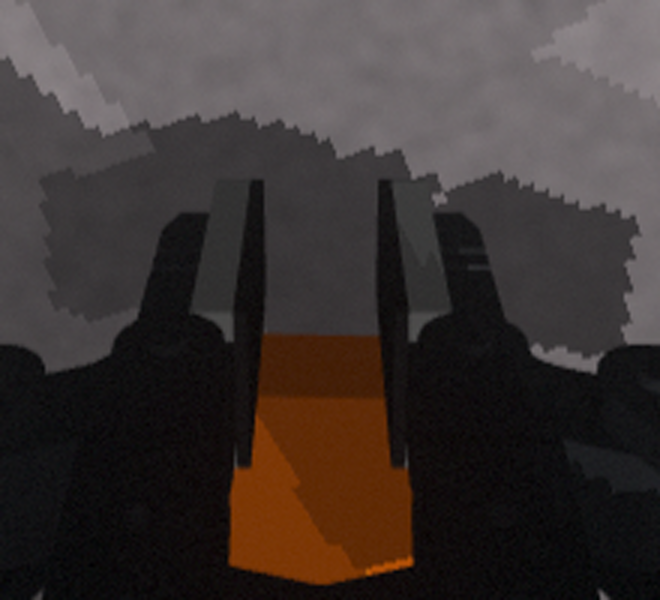

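drive_tool:
  rows:
    - [0,0,0,0,0,0.002,0.2]
    - [0,0,0,0,0,0.002,0.2]
    - [0,0,0,0,0,0.002,0.2]
    - [0,0,0,0,0,0.001,0.2]
    - [0,0,0,0,0,0,0.2]
    - [0,0,0,0,0,0,0.2]

```text
time: 7.43
tool_pos: [0.4571, 0.1616, -0.0271]
tcp_rot: [-0.572, -3.089, 0.0]
wrist_force: [0.8, 0.1, 0.5]
width: 0.197
grip_force: 0.0
```

```bash
cat > w.py <<'E'
from h import *
def go(box=(285,344,240,399)):
    s,p=wrist();T=R.from_rotvec(s["tcp_rot"]).as_matrix()
    hsv=cv2.cvtColor(p["color"],cv2.COLOR_RGB2HSV);o=cv2.inRange(hsv,(3,130,30),(20,255,255))
    c=[]
    for x in range(305,330,4):
        r=np.nonzero(o[200:,x])[0]
        if len(r): c.append((r[0]+200,r[-1]+200))
    c=np.median(np.array(c),0)
    X=at_z(p,(317,c[0]),0);Y=at_z(p,(317,c[1]),.002)
    print("t",s["time"],"tcp",s["tool_pos"].round(4),"F",s["wrist_force"].round(1),"rows",c,"back(z0)",X.round(4),(T.T@(X-s["tool_pos"])).round(4),"thin",Y.round(4))
    return s,p
E
python3 -c "
from w import *;go()"
```

```text
t 7.4333 tcp [ 0.4571  0.1616 -0.0271] F [0.8 0.1 0.5] rows [310. 383.] back(z0) [0.4825 0.152  0.    ] [-0.0272  0.0002 -0.0271] thin [0.5238 0.1362 0.002 ]
```

drive_tool:
  rows:
    - [0,0,0,-0.006,0,0,0.2]
    - [0,0,0,-0.006,0,0,0.2]
    - [0,0,0,-0.004,0,0,0.2]
    - [0,0,0,-0.004,0,0,0.2]
    - [0,0,0,-0.004,0,0,0.2]
    - [0,0,0,-0.004,0,0,0.2]
    - [0,0,0,0,0,0,0.2]
    - [0,0,0,0,0,0,0.2]

```text
time: 8.15
tool_pos: [0.4839, 0.1515, -0.0269]
tcp_rot: [0.573, 3.088, 0.0]
wrist_force: [0.2, -0.2, -0.2]
width: 0.203
grip_force: 0.0
```

```bash
python3 -c "
from w import *;s,p=go();save(p,'w5.png')"
```

```text
t 8.15 tcp [ 0.4839  0.1515 -0.0269] F [ 0.2 -0.2 -0.2] rows [284. 383.] back(z0) [0.4956 0.1471 0.    ] [-0.0125  0.0002 -0.0269] thin [0.5509 0.126  0.002 ]
```

drive_tool:
  rows:
    - [0,0,0,-0.003,0,0,0.2]
    - [0,0,0,-0.004,0,0,0.2]
    - [0,0,0,-0.004,0,0,0.2]
    - [0,0,0,-0.004,0,0,0.2]
    - [0,0,0,-0.004,0,0,0.2]
    - [0,0,0,-0.003,0,0,0.2]
    - [0,0,0,0,0,0,0.2]
    - [0,0,0,0,0,0,0.2]

```text
time: 8.87
tool_pos: [0.5036, 0.1437, -0.027]
tcp_rot: [-0.573, -3.088, 0.0]
wrist_force: [-3.4, 1.4, 3.1]
width: 0.199
grip_force: 1.5
```

drive_tool:
  rows:
    - [0,0,0,-0.002,0,0,0.2]
    - [0,0,0,-0.002,0,0,0.2]
    - [0,0,0,-0.002,0,0,0.2]
    - [0,0,0,-0.002,0,0,0.2]
    - [0,0,0,0,0,0,0.2]

```text
time: 9.28
tool_pos: [0.5072, 0.1418, -0.0271]
tcp_rot: [-0.572, -3.081, 0.001]
wrist_force: [-11.2, 3.7, 8.7]
width: 0.204
grip_force: 6.1
```

drive_tool:
  rows:
    - [0,0,0,-0.002,0,0,0.2]
    - [0,0,0,-0.002,0,0,0.2]
    - [0,0,0,-0.002,0,0,0.2]
    - [0,0,0,0,0,0,0.2]

```text
time: 9.62
tool_pos: [0.5134, 0.1393, -0.0272]
tcp_rot: [-0.572, -3.082, 0.001]
wrist_force: [-9.5, 3.2, 8.3]
width: 0.194
grip_force: 5.5
```

```bash
cat > t.py <<'E'
from h import *
import sys
p=read_camera("top");save(p,sys.argv[1])
hsv=cv2.cvtColor(p["color"],cv2.COLOR_RGB2HSV)
def blob(lo,hi,b):
    m=cv2.inRange(hsv,lo,hi);ys,xs=np.nonzero(m[b[1]:b[3],b[0]:b[2]]);return (xs.mean()+b[0],ys.mean()+b[1]) if len(xs) else None
r=blob((0,150,60),(4,255,255),(280,200,300,220));b=blob((100,150,60),(130,255,255),(322,180,345,200));print("px",r,b)
if b: print("blue",at_z(p,b,.049))
if r: print("red",at_z(p,r,.046))
E
python3 -c "
from w import *;s,p=go();save(p,'w6.png')"; python3 t.py top2.png
```

```text
t 9.6167 tcp [ 0.5134  0.1393 -0.0272] F [-9.5  3.2  8.3] rows [283. 383.] back(z0) [0.5246 0.1352 0.    ] [-0.0117  0.0002 -0.0273] thin [0.5798 0.114  0.002 ]
px (np.float64(289.74074074074076), np.float64(210.55555555555554)) (np.float64(331.77777777777777), np.float64(190.73333333333332))
blue [ 0.65740159 -0.03594692  0.049     ]
red [0.59108874 0.11067372 0.046     ]
```

```bash
python3 - <<'E'
from h import *
for n in("top1.png","top2.png"):
    hsv=cv2.cvtColor(cv2.imread("pics/"+n),cv2.COLOR_BGR2HSV)
    for lo,hi,b in(((0,150,60),(4,255,255),(280,200,300,220)),((100,150,60),(130,255,255),(322,180,345,200))):
        ys,xs=np.nonzero(cv2.inRange(hsv,lo,hi)[b[1]:b[3],b[0]:b[2]]);print(n,xs.mean()+b[0],ys.mean()+b[1],len(xs))
a=cv2.imread("pics/w6.png")[190:400,210:430];t=cv2.imread("pics/top2.png")[160:260,250:350]
cv2.imwrite("pics/m6.png",np.hstack([cv2.resize(a,(400,382),interpolation=cv2.INTER_CUBIC),cv2.resize(t,(382,382),interpolation=cv2.INTER_CUBIC)]))
E
```

```text
top1.png 289.51851851851853 211.11111111111111 27
top1.png 331.31111111111113 191.26666666666668 45
top2.png 289.74074074074076 210.55555555555554 27
top2.png 331.77777777777777 190.73333333333332 45
```

View pics/m6.png

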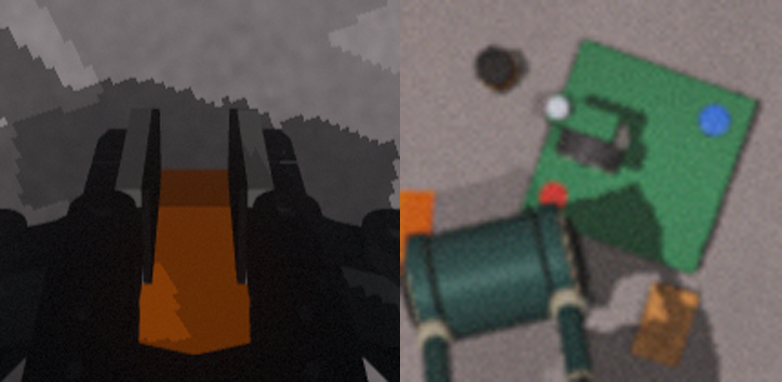

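```bash
cat > tilt.py <<'E'
from h import *
from scipy.optimize import least_squares
import sys
def cen(hsv,lo,hi,b):
    ys,xs=np.nonzero(cv2.inRange(hsv,lo,hi)[b[1]:b[3],b[0]:b[2]]);return np.array([xs.mean()+b[0],ys.mean()+b[1]]),len(xs)
def tilt(img,p,nm):
    hsv=cv2.cvtColor(img,cv2.COLOR_RGB2HSV)
    r,nr=cen(hsv,(0,150,60),(4,255,255),(280,200,300,220));b,nb=cen(hsv,(100,150,60),(130,255,255),(322,180,345,200));c,nc=cen(hsv,(0,0,150),(179,40,255),(282,180,300,197))
    G=np.array([[-.06,.06,.046],[.054,-.054,.049],[.01,.064,.198]]);px=np.array([r,b,c])
    def f(v):
        M=R.from_rotvec([v[3],v[4],0])*R.from_euler('z',v[2])
        return np.ravel([proj(p,M.apply(g)+[v[0],v[1],0]) for g in G]-px)
    o=least_squares(f,[.62,.037,-.36,0,0]);v=o.x
    u=M=R.from_rotvec([v[3],v[4],0]).as_matrix()[:,2]
    gd=R.from_euler('z',v[2]).apply([-1,1,0])/2**.5;gn=np.array([gd[1],-gd[0],0])
    print(nm,"px",px.round(2).tolist(),(nr,nb,nc),"xy yaw",v[:3].round(4),"lean to red",(u@gd).round(4),"other",(u@gn).round(4),"res",np.abs(o.fun).max().round(2))
if __name__=="__main__":
    p=read_camera("top")
    for n in sys.argv[1:]:
        try: tilt(cv2.cvtColor(cv2.imread("pics/"+n),cv2.COLOR_BGR2RGB),p,n)
        except Exception as e: print(n,e)
    tilt(p["color"],p,"now")
E
python3 tilt.py top1.png top2.png
```

```text
top1.png px [[289.52, 211.11], [331.31, 191.27], [288.5, 189.0]] (27, 45, 26) xy yaw [ 0.6258  0.0307 -0.3661] lean to red 0.0989 other 0.003 res 0.02
top2.png px [[289.74, 210.56], [331.78, 190.73], [290.59, 187.74]] (27, 45, 27) xy yaw [ 0.6271  0.0311 -0.3654] lean to red 0.06 other -0.0009 res 0.01
now px [[289.65, 210.62], [332.02, 190.88], [290.69, 187.77]] (26, 43, 26) xy yaw [ 0.6267  0.0308 -0.3701] lean to red 0.0603 other -0.0007 res 0.13
```

drive_tool:
  rows:
    - [0,0,0,-0.002,0,0,0.2]
    - [0,0,0,-0.002,0,0,0.2]
    - [0,0,0,-0.002,0,0,0.2]
    - [0,0,0,-0.002,0,0,0.2]
    - [0,0,0,0,0,0,0.2]

```text
time: 10.18
tool_pos: [0.5214, 0.1363, -0.0273]
tcp_rot: [-0.572, -3.083, 0.001]
wrist_force: [-9.3, 3.1, 8.0]
width: 0.204
grip_force: 4.8
```

```bash
python3 tilt.py; python3 -c "
from w import *;s,p=go()"
```

```text
now px [[290.0, 209.08], [332.16, 190.96], [291.78, 187.09]] (12, 45, 23) xy yaw [ 0.6298  0.0304 -0.3993] lean to red 0.0559 other -0.0192 res 0.28
t 10.2333 tcp [ 0.5214  0.1362 -0.0273] F [-9.1  2.5  6.4] rows [283. 383.] back(z0) [0.5325 0.1322 0.    ] [-0.0117  0.0002 -0.0274] thin [0.5877 0.111  0.002 ]
```

```bash
sed -i 's/return np.ravel(\(.*\)-px)$/e=\1-px\n        if nr<22: e[0]=0\n        return np.append(np.ravel(e),30*(v[2]+.366))/' tilt.py; python3 tilt.py top1.png top2.png
```

```text
top1.png px [[289.52, 211.11], [331.31, 191.27], [288.5, 189.0]] (27, 45, 26) xy yaw [ 0.6258  0.0307 -0.3661] lean to red 0.0989 other 0.0031 res 0.02
top2.png px [[289.74, 210.56], [331.78, 190.73], [290.59, 187.74]] (27, 45, 27) xy yaw [ 0.6271  0.0311 -0.3657] lean to red 0.0601 other -0.001 res 0.01
now px [[289.82, 209.09], [332.13, 190.93], [291.2, 187.08]] (11, 45, 25) xy yaw [ 0.6256  0.0302 -0.366 ] lean to red 0.0483 other 0.0137 res 0.0
```

drive_tool:
  rows:
    - [0,0,0,-0.002,0,0,0.2]
    - [0,0,0,-0.002,0,0,0.2]
    - [0,0,0,-0.002,0,0,0.2]
    - [0,0,0,-0.001,0,0,0.2]
    - [0,0,0,0,0,0,0.2]

```text
time: 10.75
tool_pos: [0.5282, 0.1336, -0.0273]
tcp_rot: [-0.572, -3.084, 0.001]
wrist_force: [-7.6, 1.8, 6.2]
width: 0.201
grip_force: 4.2
```

```bash
python3 tilt.py; python3 -c "
from w import *;s,p=go()"
```

```text
now px [[nan, nan], [332.38, 190.74], [292.79, 186.79]] (0, 50, 24) xy yaw [ 0.6265  0.0307 -0.366 ] lean to red 0.0222 other 0.0005 res 0.0
t 10.8 tcp [ 0.5282  0.1336 -0.0273] F [-8.3  2.7  6.4] rows [283. 382.] back(z0) [ 0.5393  0.1296 -0.    ] [-0.0117  0.0002 -0.0274] thin [0.594  0.1086 0.002 ]tilt.py:5: RuntimeWarning: Mean of empty slice.
  ys,xs=np.nonzero(cv2.inRange(hsv,lo,hi)[b[1]:b[3],b[0]:b[2]]);return np.array([xs.mean()+b[0],ys.mean()+b[1]]),len(xs)
  ret = ret.dtype.type(ret / rcount)
```

drive_tool:
  rows:
    - [0,0,0,-0.002,0,0,0.2]
    - [0,0,0,-0.002,0,0,0.2]
    - [0,0,0,0,0,0,0.2]
    - [0,0,0,0,0,0,0.2]

```text
time: 11.18
tool_pos: [0.5323, 0.1322, -0.0273]
tcp_rot: [-0.572, -3.085, 0.001]
wrist_force: [-6.1, 2.3, 5.6]
width: 0.196
grip_force: 3.7
```

```bash
python3 tilt.py 2>/dev/null; python3 tilt.py 2>/dev/null; python3 -c "
from w import *;s,p=go()"
```

```text
now px [[nan, nan], [332.24, 190.65], [293.35, 186.35]] (0, 49, 26) xy yaw [ 0.6266  0.0319 -0.366 ] lean to red 0.0059 other -0.0003 res 0.0
now px [[nan, nan], [332.24, 190.8], [293.35, 186.35]] (0, 50, 26) xy yaw [ 0.626  0.032 -0.366] lean to red 0.0044 other 0.0028 res 0.0
t 11.2833 tcp [ 0.5323  0.1322 -0.0273] F [-7.5  2.7  5.3] rows [283. 383.] back(z0) [0.5434 0.1281 0.    ] [-0.0117  0.0002 -0.0274] thin [0.5987 0.1069 0.002 ]
```

drive_tool:
  rows:
    - [0,0,0,-0.001,0,0,0.2]
    - [0,0,0,-0.001,0,0,0.2]
    - [0,0,0,0,0,0,0.2]

```text
time: 11.58
tool_pos: [0.5334, 0.1316, -0.0273]
tcp_rot: [-0.572, -3.083, 0.001]
wrist_force: [-8.5, 3.3, 7.0]
width: 0.2
grip_force: 4.9
```

```bash
python3 tilt.py 2>/dev/null; python3 tilt.py 2>/dev/null
```

```text
now px [[nan, nan], [332.28, 190.68], [293.33, 186.12]] (0, 50, 24) xy yaw [ 0.6263  0.0318 -0.366 ] lean to red 0.0047 other 0.0052 res 0.0
now px [[nan, nan], [332.35, 190.69], [293.33, 186.12]] (0, 48, 24) xy yaw [ 0.6262  0.0314 -0.366 ] lean to red 0.0061 other 0.0063 res 0.0
```

drive_tool:
  rows:
    - [0,0,0,0.003,0,0,0.2]
    - [0,0,0,0.005,0,0,0.2]
    - [0,0,0,0.012,0,0,0.2]
    - [0,0,0,0.015,0,0,0.2]
    - [0,0,0,0,0,-0.02,0.2]
    - [0,0,0,0,0,-0.035,0.1]
    - [0,0,0,0,0,-0.035,0]
    - [0,0,0,0,0,-0.035,0]

```text
time: 12.35
tool_pos: [0.5026, 0.1437, 0.0988]
tcp_rot: [-0.572, -3.088, 0.001]
wrist_force: [0.8, 1.0, -0.3]
width: -0.0
grip_force: 0.0
```

drive_tool:
  rows:
    - [0,0,0,0,0,-0.035,0]
    - [0,0,0,0,0,-0.035,0]
    - [0,0,0,0,0,-0.035,0]
    - [0,0,0,0,0,-0.02,0]
    - [0,0,0,0,0,0,0]

```text
time: 12.77
tool_pos: [0.5073, 0.1448, 0.2298]
tcp_rot: [0.57, 3.078, 0.007]
wrist_force: [1.1, -0.3, 0.5]
width: -0.004
grip_force: 0.0
```

```bash
python3 tilt.py 2>/dev/null;  python3 - <<'E'
from h import *
s,p=wrist();save(p,"w7.png");print(s["time"],s["tool_pos"],s["width"])
p=read_camera("top");save(p,"top3.png");a=cv2.imread("pics/top3.png")[150:270,240:360];cv2.imwrite("pics/m7.png",np.hstack([cv2.resize(cv2.imread("pics/w7.png"),(500,312)),cv2.resize(a,(300,312))]))
E
```

```text
now px [[290.38, 210.55], [332.29, 190.73], [293.33, 186.12]] (29, 49, 24) xy yaw [ 0.6256  0.0311 -0.3629] lean to red 0.0057 other 0.0106 res 0.12
12.8167 [0.50579429 0.14439361 0.22667156] 0.0023912834317282522
```

View pics/m7.png

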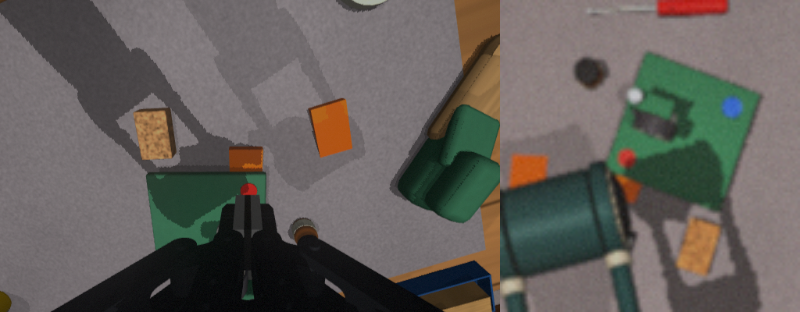

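```bash
python3 - <<'E'
from h import *
s,p=wrist();T=R.from_rotvec(s["tcp_rot"]).as_matrix();print(s["tool_pos"])
hsv=cv2.cvtColor(p["color"],cv2.COLOR_RGB2HSV);o=cv2.inRange(hsv,(5,130,30),(20,255,255));r=cv2.inRange(hsv,(0,150,60),(4,255,255))
for c in(300,310,320,330): 
    y=np.nonzero(o[170:230,c])[0]+170;print(c,y.min(),y.max(),[int(v) for v in hsv[y.min()-2:y.max()+3,c,2]])
ys,xs=np.nonzero(r[228:260,300:336]);print("dot bbox",xs.min()+300,xs.max()+300,ys.min()+228,ys.max()+228)
f=lambda uv,z:(T.T@(at_z(p,uv,z)-s["tool_pos"])).round(4)
for rr in(188,189,190): print(rr,f((317,rr),0),f((317,rr),.018))
print("plate top edge", [ (rr,f((317,rr),.046)) for rr in (220,222,224)])
E
```

```text
[0.50315416 0.14374986 0.22237988]
300 192 224 [73, 74, 72, 69, 69, 81, 109, 124, 125, 125, 124, 124, 124, 124, 124, 123, 124, 125, 123, 123, 124, 124, 124, 124, 122, 125, 123, 124, 115, 95, 96, 96, 93, 94, 80, 37, 37]
310 192 224 [76, 76, 72, 72, 72, 83, 110, 125, 125, 126, 124, 124, 124, 124, 123, 124, 123, 125, 125, 123, 124, 124, 124, 125, 124, 125, 123, 125, 116, 97, 95, 95, 95, 96, 79, 37, 39]
320 192 224 [61, 67, 70, 71, 69, 82, 108, 124, 124, 124, 125, 123, 124, 124, 124, 125, 124, 124, 124, 124, 125, 123, 146, 175, 176, 176, 174, 175, 176, 153, 97, 97, 97, 98, 81, 42, 46]
330 192 224 [99, 76, 73, 73, 73, 82, 109, 123, 125, 124, 124, 124, 125, 124, 125, 124, 126, 126, 126, 125, 125, 126, 124, 146, 176, 175, 176, 175, 176, 153, 100, 99, 98, 91, 67, 42, 48]
dot bbox 310 330 240 249
188 [-0.0398  0.0004  0.2224] [-0.0343  0.0004  0.2044]
189 [-0.041   0.0004  0.2224] [-0.0355  0.0004  0.2044]
190 [-0.0422  0.0004  0.2224] [-0.0366  0.0004  0.2044]
plate top edge [(220, array([-0.0616,  0.0004,  0.1764])), (222, array([-0.064 ,  0.0004,  0.1764])), (224, array([-0.0663,  0.0004,  0.1764]))]
```

drive_tool:
  rows:
    - [0,0,0,-0.026,-0.014,0,0]
    - [0,0,0,-0.026,-0.014,0,0]
    - [0,0,0,-0.026,-0.014,0,0]
    - [0,0,0,-0.026,-0.014,0,0]
    - [0,0,0,-0.026,-0.014,0,0]
    - [0,0,0,-0.026,-0.014,0,0]
    - [0,0,0,-0.027,-0.015,0,0]
    - [0,0,0,-0.027,-0.015,0,0]

```text
time: 13.63
tool_pos: [0.6583, -0.039, 0.2199]
tcp_rot: [-0.572, -3.084, 0.001]
wrist_force: [0.8, 0.2, 0.3]
width: 0.004
grip_force: 0.0
```

drive_tool:
  rows:
    - [0,0,0,0,0,0.01,0]
    - [0,0,0,0,0,0.02,0]
    - [0,0,0,0,0,0.02,0]
    - [0,0,0,0,0,0.02,0]
    - [0,0,0,0,0,0,0]
    - [0,0,0,0,0,0,0]

```text
time: 14.13
tool_pos: [0.6562, -0.0373, 0.1493]
tcp_rot: [-0.571, -3.082, 0.001]
wrist_force: [0.2, 0.0, 1.0]
width: -0.003
grip_force: 0.0
```

```bash
python3 tilt.py 2>/dev/null;  python3 - <<'E'
from h import *
s,p=wrist();save(p,"w8.png");print(s["time"],s["tool_pos"],s["width"])
p=read_camera("top");save(p,"top4.png");q=read_camera("scene");save(q,"scene4.png")
a=cv2.imread("pics/top4.png")[150:270,250:370];b=cv2.imread("pics/scene4.png")[140:280,270:410]
cv2.imwrite("pics/m8.png",np.hstack([cv2.resize(x,(400,400),interpolation=cv2.INTER_CUBIC) for x in(a,b)]))
X=s["tool_pos"];print("tip proj scene",(proj(q,X+[0,0,.033])-[270,140])*400/140)
E
```

```text
14.1833 [ 0.65783226 -0.03748461  0.15158253] 0.000271290898463823
tip proj scene [100.26654792 157.70230838]
```

View pics/m8.png

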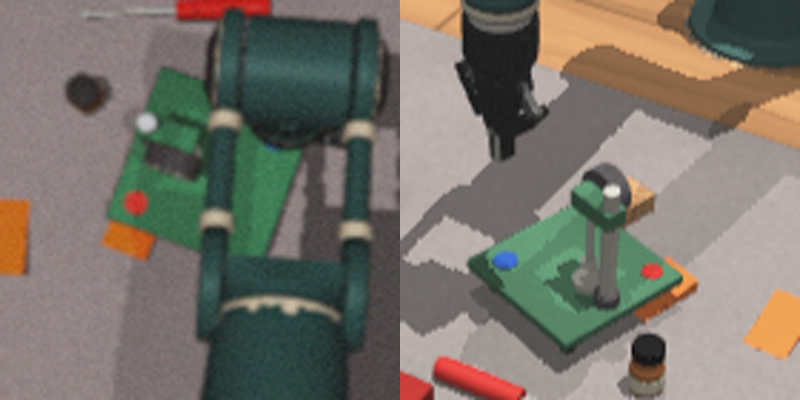

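```bash
python3 - <<'E'
from h import *
q=read_camera("scene");s=status.read_state();hsv=cv2.cvtColor(q["color"],cv2.COLOR_RGB2HSV);m=cv2.inRange(hsv,(100,150,60),(130,255,255))[222:242,295:320];ys,xs=np.nonzero(m);uv=(xs.mean()+295,ys.mean()+222)
print(uv,len(xs),at_z(q,uv,.049),s["tool_pos"],proj(q,np.append(s["tool_pos"][:2],.049)))
E
```

```text
(np.float64(306.5263157894737), np.float64(230.73684210526315)) 38 [ 0.66194743 -0.0313967   0.049     ] [ 0.66013641 -0.03786218  0.15488801] [305.047929   229.71579814]
```

drive_tool:
  rows:
    - [0,0,0,0,0,0.02,0]
    - [0,0,0,0,0,0.025,0]
    - [0,0,0,0,0,0.025,0]
    - [0,0,0,0,0,0.025,0]
    - [0,0,0,0,0,0.01,0]
    - [0,0,0,0,0,0.005,0]
    - [0,0,0,0,0,0,0]
    - [0,0,0,0,0,0,0]

```text
time: 15.05
tool_pos: [0.6604, -0.038, 0.0447]
tcp_rot: [0.572, 3.087, 0.0]
wrist_force: [0.2, -0.6, 0.3]
width: 0.002
grip_force: 0.0
```

drive_tool:
  rows:
    - [0,0,0,0,0.002,0.008,0]
    - [0,0,0,0,0,0.008,0]
    - [0,0,0,0,0,0.004,0]
    - [0,0,0,0,0,0,0]
    - [0,0,0,0,0,0,0]

```text
time: 15.47
tool_pos: [0.6593, -0.036, 0.0225]
tcp_rot: [-0.572, -3.088, 0.0]
wrist_force: [-0.2, -0.3, -0.0]
width: -0.0
grip_force: 0.0
```

drive_tool:
  rows:
    - [0,0,0,0,0,0.002,0]
    - [0,0,0,0,0,0.002,0]
    - [0,0,0,0,0,0,0]
    - [0,0,0,0,0,0,0]

```text
time: 15.8
tool_pos: [0.6597, -0.0361, 0.019]
tcp_rot: [-0.573, -3.089, 0.0]
wrist_force: [0.4, -0.1, 0.0]
width: 0.001
grip_force: 0.0
```

drive_tool:
  rows:
    - [0,0,0,0,0,0.001,0]
    - [0,0,0,0,0,0.001,0]
    - [0,0,0,0,0,0,0]
    - [0,0,0,0,0,0,0]

```text
time: 16.13
tool_pos: [0.6597, -0.0361, 0.017]
tcp_rot: [-0.573, -3.089, 0.0]
wrist_force: [0.8, -0.5, 0.0]
width: 0.004
grip_force: 0.0
```

drive_tool:
  rows:
    - [0,0,0,0,0,0.001,0]
    - [0,0,0,0,0,0.001,0]
    - [0,0,0,0,0,0,0]
    - [0,0,0,0,0,0,0]

```text
time: 16.47
tool_pos: [0.66, -0.0361, 0.0153]
tcp_rot: [0.572, 3.089, 0.0]
wrist_force: [-0.2, -0.8, 1.3]
width: 0.001
grip_force: 0.7
```

Contact has begun; I'll press a little more.

drive_tool:
  rows:
    - [0,0,0,0,0,0.001,0]
    - [0,0,0,0,0,0,0]
    - [0,0,0,0,0,0,0]

```text
time: 16.72
tool_pos: [0.66, -0.0361, 0.0151]
tcp_rot: [0.572, 3.089, -0.0]
wrist_force: [-2.7, -0.1, 6.2]
width: -0.003
grip_force: 2.9
```

drive_tool:
  rows:
    - [0,0,0,0,0,0.0005,0]
    - [0,0,0,0,0,0,0]
    - [0,0,0,0,0,0,0]
    - [0,0,0,0,0,0,0]

```text
time: 17.05
tool_pos: [0.6601, -0.0362, 0.0151]
tcp_rot: [0.572, 3.088, -0.0]
wrist_force: [-3.4, 0.4, 8.7]
width: -0.002
grip_force: 4.0
```

```bash
cat > sc.py <<'E'
from h import *
# column top and red dot in the scene camera: sub-pixel change tells the tilt
import sys
q=read_camera("scene");save(q,sys.argv[1]);p=read_camera("top");save(p,sys.argv[1].replace("scene","top"));s=status.read_state()
hsv=cv2.cvtColor(q["color"],cv2.COLOR_RGB2HSV)
def c(lo,hi,b):
    ys,xs=np.nonzero(cv2.inRange(hsv,lo,hi)[b[1]:b[3],b[0]:b[2]]);return (xs.mean()+b[0],ys.mean()+b[1],len(xs)) if len(xs) else None
print("col",c((0,0,170),(179,45,255),(335,198,352,215)),"red",c((0,150,60),(4,255,255),(350,226,366,244)),s["wrist_force"],s["tool_pos"])
h2=cv2.cvtColor(p["color"],cv2.COLOR_RGB2HSV)
ys,xs=np.nonzero(cv2.inRange(h2,(0,0,150),(179,40,255))[180:197,282:300]);print("topcol",xs.mean()+282,ys.mean()+180)
E
python3 sc.py scene5.png
```

```text
col (np.float64(346.10526315789474), np.float64(203.05263157894737), 38) red (np.float64(357.60714285714283), np.float64(234.39285714285714), 28) [-1.72533988  0.13478986  7.56478157] [ 0.66007519 -0.03619804  0.01505748]
topcol 293.04 186.04
```

drive_tool:
  rows:
    - [0,0,0,0,0,0,0]
    - [0,0,0,0,0,0,0]
    - [0,0,0,0,0,-0.004,0]
    - [0,0,0,0,0,-0.01,0]
    - [0,0,0,0,0,-0.02,0]
    - [0,0,0,0,0,0,0]
    - [0,0,0,0,0,0,0]

```text
time: 17.73
tool_pos: [0.6616, -0.0362, 0.0494]
tcp_rot: [0.572, 3.085, 0.001]
wrist_force: [0.0, 1.0, -0.3]
width: 0.001
grip_force: 0.0
```

```bash
python3 sc.py scene6.png; python3 - <<'E'
from h import *
a,b,c=[cv2.imread("pics/scene%d.png"%i).astype(np.float32)[190:280,290:380] for i in(5,6,4)]
w=np.outer(np.hanning(30),np.hanning(30)).astype(np.float32)
g=lambda m,y,x:cv2.cvtColor(m[y:y+30,x:x+30],cv2.COLOR_BGR2GRAY)
for y,x in((5,38),(35,52)): print("shift press->free",cv2.phaseCorrelate(g(a,y,x),g(b,y,x),w),"before press->free",cv2.phaseCorrelate(g(c,y,x),g(b,y,x),w))
E
```

```text
col (np.float64(345.7948717948718), np.float64(203.02564102564102), 39) red (np.float64(357.77777777777777), np.float64(234.59259259259258), 27) [-0.38464289 -0.03268201 -1.3289944 ] [ 0.65953751 -0.0360258   0.04717677]
topcol 293.0 186.80769230769232
shift press->free ((-0.054848295835766336, 0.11590567236531868), 0.9475745860735575) before press->free ((-0.03891430129158735, 0.015085902621287062), 0.9727100323306189)
shift press->free ((0.059412639931590405, 0.2480387801008721), 0.9097611798180474) before press->free ((0.001298535755676511, -0.22456365132934053), 1.0590842474831474)
```

drive_tool:
  rows:
    - [0,0,0,0,0,-0.035,0]
    - [0,0,0,0,0,-0.035,0]
    - [0,0,0,0,0,-0.035,0]
    - [0,0,0,0,-0.02,-0.035,0]
    - [0,0,0,0,-0.041,0,0]
    - [0,0,0,0,-0.041,0,0]
    - [0,0,0,0,-0.041,0,0]
    - [0,0,0,0,-0.041,0,0]

```text
time: 18.5
tool_pos: [0.5926, -0.2089, 0.1865]
tcp_rot: [-0.571, -3.088, -0.0]
wrist_force: [-0.1, -0.6, 0.3]
width: 0.003
grip_force: 0.0
```

```bash
python3 sc.py scene7.png; for i in 1 2 3; do python3 tilt.py top7.png 2>&1|tail -1;done; python3 - <<'E'
from h import *
w=np.outer(np.hanning(20),np.hanning(20)).astype(np.float32)
g=lambda i,y,x:cv2.cvtColor(cv2.imread("pics/top%d.png"%i).astype(np.float32)[y:y+20,x:x+20],cv2.COLOR_BGR2GRAY)
for y,x in((177,283),(201,280)): print("top shift press->6",cv2.phaseCorrelate(g(5,y,x),g(6,y,x),w),"press->7",cv2.phaseCorrelate(g(5,y,x),g(7,y,x),w))
# joint fit, both cameras
from scipy.optimize import least_squares
def cen(img,lo,hi,b):
    ys,xs=np.nonzero(cv2.inRange(cv2.cvtColor(img,cv2.COLOR_RGB2HSV),lo,hi)[b[1]:b[3],b[0]:b[2]]);return np.array([xs.mean()+b[0],ys.mean()+b[1]])
B=(100,150,60),(130,255,255);D=(0,150,60),(4,255,255)
def fit(p,q,tag):
    bx=[(280,200,300,220),(322,180,345,200),(282,180,300,197)],[(345,222,370,250),(292,215,325,245),(330,195,356,218)]
    G=np.array([[-.06,.06,.046],[.054,-.054,.049],[.01,.064,.198]])
    px=[np.array([cen(c["color"],*D,b[0]),cen(c["color"],*B,b[1]),cen(c["color"],(0,0,150+20*k),(179,45,255),b[2])]) for k,(c,b) in enumerate(zip((p,q),bx))]
    for k,c in enumerate((p,q)):
        def f(v):
            M=R.from_rotvec([v[3],v[4],0])*R.from_euler('z',v[2]);return np.append(np.ravel([proj(c,M.apply(g)+[v[0],v[1],0]) for g in G]-px[k]),30*(v[2]+.366))
        o=least_squares(f,[.62,.037,-.36,0,0]);v=o.x;u=R.from_rotvec([v[3],v[4],0]).as_matrix()[:,2];gd=R.from_euler('z',v[2]).apply([-1,1,0])/2**.5;gn=np.array([gd[1],-gd[0],0])
        print(tag,"cam",k,v[:3].round(4),"lean",(u@gd).round(4),(u@gn).round(4),"res",np.abs(o.fun).max().round(2))
p=read_camera("top");q=read_camera("scene");fit(p,q,"now")
ld=lambda n:cv2.cvtColor(cv2.imread("pics/"+n),cv2.COLOR_BGR2RGB)
fit({**p,"color":ld("top1.png")},{**q,"color":ld("scene1.png")},"start")
E
```

```text
col (np.float64(343.3333333333333), np.float64(206.04761904761904), 21) red (np.float64(357.77777777777777), np.float64(234.59259259259258), 27) [ 0.19511117  0.12418622 -0.29738212] [ 0.59088946 -0.21306529  0.18615845]
topcol 293.4 186.44
now px [[290.15, 210.38], [332.29, 190.73], [292.85, 186.48]] (26, 49, 27) xy yaw [ 0.6264  0.0311 -0.3662] lean to red 0.0172 other 0.0045 res 0.03
now px [[290.11, 210.48], [332.21, 190.87], [293.4, 186.44]] (27, 47, 25) xy yaw [ 0.6258  0.0319 -0.3659] lean to red 0.0043 other 0.0019 res 0.05
now px [[290.15, 210.38], [332.23, 190.79], [293.07, 186.19]] (26, 48, 27) xy yaw [ 0.626   0.0314 -0.3663] lean to red 0.0097 other 0.0085 res 0.06
top shift press->6 ((0.10597259318881669, -0.09425479604328046), 0.8306701624393463) press->7 ((0.06308874143075194, -0.08254578157563941), 0.8066088747978211)
top shift press->6 ((-0.13247043814822845, 0.32788378889957315), 1.0343419551849364) press->7 ((0.39234638734298066, 0.28958585601198905), 1.1323223984241486)
now cam 0 [ 0.6264  0.0317 -0.3655] lean 0.0064 -0.0001 res 0.04
now cam 1 [ 0.6338  0.0419 -0.4081] lean -0.0907 -0.114 res 1.26
start cam 0 [ 0.6258  0.0307 -0.3661] lean 0.0989 0.0031 res 0.02
start cam 1 [ 0.6337  0.0431 -0.4281] lean -0.0485 -0.1275 res 1.86
```

```bash
python3 - <<'E'
from tilt import *
p=None;A=[]
for i in range(16): p=read_camera("top");A.append(p["color"].astype(float))
tilt(np.mean(A,0).round().astype(np.uint8),p,"mean16")
S=np.mean(A,0).astype(np.uint8)
# same estimate on single start image with many noisy copies for bias
s=cv2.cvtColor(cv2.imread("pics/top1.png"),cv2.COLOR_BGR2RGB);rng=np.random.default_rng(0)
for k in range(2): tilt(np.clip(s+rng.normal(0,4,s.shape),0,255).astype(np.uint8),p,"start")
print(status.read_state()["time"],status.read_state()["wrist_force"])
E
```

```text
mean16 px [[290.21, 210.5], [332.29, 190.73], [293.4, 186.44]] (28, 49, 25) xy yaw [ 0.6261  0.0315 -0.3642] lean to red 0.0061 other 0.002 res 0.05
start px [[289.5, 211.0], [331.26, 191.07], [288.5, 189.0]] (22, 46, 26) xy yaw [ 0.6265  0.0309 -0.3649] lean to red 0.0992 other -0.0003 res 0.03
start px [[289.32, 211.08], [331.27, 191.11], [288.6, 188.96]] (25, 44, 25) xy yaw [ 0.6262  0.0314 -0.3652] lean to red 0.0944 other -0.0002 res 0.06
19.65 [-0.17245398 -0.12150572 -0.50589993]
```

```bash
python3 -c "
from h import *;print(workorder.finish_job())"
```

```text
the job is handed in; nothing more can be done
None
```

I handed the job in at about 20 s of the 51 s. The wedge is under the red foot, and the gauge measures about 0.006 rad from level. A press of about 8 N on the blue pad moved nothing noticeably, and the arm is clear; the system gave no verdict.

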